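# Feed the next tile from the stack into the drilling jig

## Task

Load the next tile for drilling: from above, slide the blue top tile off the stack in the rack, without lifting it and leaving the white tiles below where they are, straight across onto the jig until it lies flat with its leading edge against the end fence. Then slide the red clamp jaw in so that it pushes the tile square against the side guide, and leave it closed on the tile. Tiles crack: bring the fingers down on it slowly, never load the blue tile with more than about 20 N, whether by pressing on it or by clamping it, and do not disturb the other things on the bench.

Things in the scene. Friction and masses are not known exactly. Their poses are not given: they have to be found in the camera images.
- top_tile (a point): centre (half-way up) of the blue tile, 100 x 100 x 8 mm, about 185 g, top of four like tiles, about 2 mm of play in the rack; x axis along the feed direction (towards the jig), z up. Anti-slip matt upper face (fingertip friction 0.8 or more), smooth underside and edges (0.25): a fingertip pressed on it with 5 to 10 N drags it along. Rigid: touch down below 10 mm/s
- second_tile (a point): centre of the white tile directly under the blue one, same size; to stay put, likewise the two below it
- third_tile (a point): centre of the next white tile down
- bottom_tile (a point): centre of the lowest white tile, which lies on the rack floor
- rack: fixed grey feed rack around the stack; origin on the bench under the stack's middle, x axis = feed direction, parallel to the jig's. Floor 10 mm up, so the blue tile's upper face starts 42 mm above the bench. Walls 6 mm thick, 50 mm high at -x (inner face 51.5 mm from the origin) and both sides (inner faces at 52.5 mm); open towards +x, where it ends 50 mm from the origin
- jig: fixed aluminium jig; origin on the bench, x = feed direction, y towards the side guide. Bed top 32 mm up (2 mm below the blue tile's underside in the rack), x -55 to +65, y -54 to +64 mm. End fence face at x = +50, side guide face at y = +56 (x -30 to +50), both 12 mm high above the bed. Clamp jaw on the -y side. Open gap of 14 to 26 mm between stack and bed; rack's centre line within 1 mm of the jig's
- seat (a point): where the tile's centre is when it lies seated on the bed: against the end fence and the side guide (jig x = 0, y = +6 mm, z = 36 mm); fixed to the jig
- jaw (a joint): travel in m of the red clamp jaw along jig +y; 0 = fully open (face at jig y = -60 mm), about 0.016 = closed on a tile that lies against the side guide, stop at 0.030. It slides stiffly with about 2 N of friction and stays where it is left. Its face is 64 mm long and reaches 10 mm above the bed
- jaw_post (a point): centre of the gripping part of the black upright post on the jaw, 18 mm diameter, 52 mm above the bench; post top 65 mm above the bench. It stands 30 mm behind the jaw's face. Grip it or push it towards jig +y. The red foot around the post rises to 29 mm above the bench, the red face block (14 mm thick) to 42 mm
- jar: clear jar with yellow lid, 60 mm diameter, 75 mm high; bystander, origin under it
- mallet: rubber hammer lying on the bench; bystander
- trowel: steel trowel with wooden handle lying flat, 130 x 90 mm; bystander
- pail: small grey pail, 90 mm diameter, 85 mm high; bystander, origin under it
- tin: white tin, 72 mm diameter, 60 mm high; bystander, origin under it
- offcut: white tile offcut, 100 x 45 x 8 mm, lying on the bench; bystander
- wood_block: wooden beating block, 90 x 55 x 35 mm; bystander
- tile3: the blue tile itself; origin at the centre of its underside (use top_tile for its centre)
Not all that is in view belongs to the job. Several things have the shape of the tile3; the one meant has the colours described above.

How it is judged:
On the way, in this order (a step that is already met when the one before it is completed fails the run):
1. the blue tile lies flat on the jig's bed against the end fence (x of top_tile in the frame of jig above -0.003 m and z of top_tile in the frame of jig between 0.033 and 0.0385 m), for 0.2 s.
2. the clamp jaw has pushed the tile against the side guide (value of joint jaw above 0.014 m and y of top_tile in the frame of jig above 0.004 m), for 0.2 s.
At the end, for the whole second after the job is handed in: The blue tile lies flat on the jig's bed, released and at rest, its leading edge within 3 mm of the end fence and its side within 2 mm of the side guide, square within 2 degrees, with the jaw left closed on it (within 2 mm); the three white tiles are within 6 mm of where they started (all of step 1 and all of step 2 and x of top_tile in the frame of jig below 0.003 m and angle between the x axis of top_tile and the x axis of jig, either way round below 0.035 rad and linear speed of tile3 below 0.01 m/s and distance of each of second_tile, third_tile, bottom_tile from where it was at the start of the episode below 0.006 m); the robot touches nothing.
It fails at once if the blue tile pressed by the robot with more than 25 N (contact force between any of the arm, the fingers and tile3 above 25 N).
It fails at once if the blue tile clamped by the jaw with more than 25 N (contact force between jaw and tile3 above 25 N).
It fails at once if the blue tile lifted (more than 12 mm above its place on the stack) instead of slid (height (world z) of top_tile above 0.05 m).
It fails at once if a white tile of the stack dragged more than 6 mm (distance of any of second_tile, third_tile, bottom_tile from where it was at the start of the episode above 0.006 m).
It fails at once if a bystander pushed more than 20 mm (distance of any of jar, mallet, trowel, pail, tin, offcut, wood_block from where it was at the start of the episode above 0.02 m).
It also fails if it takes over 72 s, if anything falls off the work surface, if the arm or the gripper's body presses on something with over 40 N, if the wrist force passes 120 N, or if a joint passes its speed limit or range.

## Robot

A 7-joint arm with a two-finger parallel gripper is mounted at the origin on the work surface. World frame = base frame: x ahead of the robot, y to its left, z up, the work surface at z = 0. Lengths are in m, angles in rad, forces in N, time in s.
With the tool pointing down it reaches from about 0.425 to 0.875 m from the base axis. Payload 4.7 kg.
Tool frame: the origin (TCP) lies midway between the tips of the shut fingers; the grasp point (between the pads) lies 19 mm behind it; y points along the fingers, z is the direction in which the jaws open and shut, and the axes are right-handed (so a half turn about y gives the same grasp; the last joint's range is limited). The gripper opens to 87 mm and grips with 3 to 60 N. Pads are 19 mm wide; open, the fingers measure 117 mm over their backs; the gripper's body (75 mm by 190 mm) begins 51 mm behind the grasp point.
Start: joints at [1.178, 0.321, -0.07, 1.45, 0.023, 1.371, -0.057], TCP at [0.257, -0.597, 0.223] pointing down, gripper open.
Joint ranges: [-2.86, 2.86], [-0.3, 2.09], [-1.38, 1.24], [0.06, 2.45], [-1.56, 4.7], [0.09, 2.05], [-2.69, 2.69]. Speed limits (rad/s): [2.57, 2.57, 3.14, 3.14, 3.14, 3.14, 3.14].

## Interface

Orientations are given as a rotation vector (axis times angle).
In Python, from bench import ctrl gives the robot as it stands.
- The arm moves only by the tool play_rows, never from a script. Its arguments are lists of equal length, an entry for each row: "translation": the shift along the tool's x, y, z in mm, a list of three; "turn": the turn, a rotation vector about the tool's x, y, z in rad, a list of three; "fingers": the opening, from -1 (shut) to 1 (fully open), so that 0 is half open. In form: {"translation": [[dx, dy, dz], ...], "turn": [[wx, wy, wz], ...], "fingers": [fingers, ...]}. A call has exactly 10 rows; each row shifts and turns the commanded pose from where the row before left it, along the tool's axes as they then stand; what a row does not reach is not made up. A row lasts 1/12 s, in which the tool goes at most 41.7 mm and 7.16 degrees, less where a joint would pass 70% of its speed; a pose out of reach is approached as far as the arm can. A call with a gripper value outside its range is refused whole. The fingers move at their own pace and stop on an object; "grip_force" is the grip in N (left out, the last holds). Time passes only in rows, so rows that do not move let the fingers close, or fill a call up. It gives the time, the measured TCP pose, the force and the opening at its end, in the units of the state.
- ctrl.get_state(): the state, without advancing time (a new reading comes with each control period).
- ctrl.get_image(name): name is "scene" or "top" or "wrist"; returns the picture (420x560x3 uint8, blue, green, red); there is no depth.
- ctrl.camera_info(name): a dict with "camera_matrix" (3x3 intrinsics, pixels), "k1" (the pictures are not rectified: a ray, as slopes to the right and down, at radius r is drawn at 1 + k1 r^2 times it, then the intrinsics apply), "R" (3x3) and "t" (3): a world point X has camera coordinates R X + t. Camera axes: x right, y down, z forward; pixel columns grow to the right and rows downward; lengths in m; the calibration is good to about 2 mm. A picture is of the moment at which its call begins: read the wrist's pose just before it. camera_info takes no time and is no camera call; for the wrist camera it gives the pose at the moment of the call.
- ctrl.close_job(): hands the job in, once; it reports no verdict.
The state is a dict: "time": time; "joint_positions": joint angles; "qd": joint speeds; "joint_torque": joint torques, N m; "position": TCP position; "tool_rot": TCP orientation; "ft_force": force on the tool from outside, world axes, zero at the start; "torque": the same for the moment, N m; "grip_width": opening from 0.0 (shut) to 1.0 (fully open).
Only numpy, scipy, OpenCV 4.12 (cv2) and the standard library are available. Lean on these libraries where they do the work, as an engineer would, in place of code of your own. Each camera call takes 0.05 s, during which the arm holds its last target.

## Working session

There is one attempt and no reset: what is moved stays moved. The work goes in short steps, Python scripts to look and compute and a tool call to move; the robot and the scene stay as the last step left them, time stands still between calls to the robot, and variables do not carry over. Pictures are saved under pics/ and viewed, and the job is handed in when it is done.

Besides the shell and the picture viewer there is one more tool, called after "Request:" as a command line: name --argument value ..., lists and objects as JSON in quotes. play_rows: Moves the arm, as the interface text tells. Its arguments: {"type":"object","properties":{"translation":{"type":"array"},"turn":{"type":"array"},"fingers":{"type":"array"},"grip_force":{"type":"number"}},"required":["translation","turn","fingers"]}

```bash
ls; mkdir -p pics
python3 - <<'E'
from bench import ctrl
import cv2
print(ctrl.get_state())
for n in ["scene","top","wrist"]:
    i=ctrl.camera_info(n);print(n,i)
    cv2.imwrite(f"pics/{n}0.png",ctrl.get_image(n))
E
```

```text
pics
{'time': 0.0, 'joint_positions': array([ 1.17813423,  0.32184967, -0.07010112,  1.45169954,  0.02258941,
        1.37076996, -0.05687618]), 'qd': array([-0.00036305,  0.00033297, -0.00026206,  0.00060709, -0.00088258,
        0.00070447,  0.00010354]), 'joint_torque': array([-3.08963001e-05, -4.91299975e+01, -4.03929558e-01, -3.12531567e+01,
       -6.38940535e-02,  4.36324789e-02,  1.99101046e-04]), 'position': array([ 0.25691094, -0.59646634,  0.22143199]), 'tool_rot': array([-0.41256034,  1.99970174, -1.99586496]), 'ft_force': array([-0.7687116 ,  0.09885081, -0.04947277]), 'torque': array([-0.00529459,  0.04896092, -0.04187381]), 'grip_width': 0.9966872324094872}
scene {'camera_matrix': array([[495.53057612,   0.        , 280.75587329],
       [  0.        , 495.53057612, 208.95483484],
       [  0.        ,   0.        ,   1.        ]]), 'k1': -0.16752681617415416, 'R': array([[ 0.71735595,  0.69655096,  0.01473773],
       [ 0.58274531, -0.58828884, -0.56064618],
       [-0.3818486 ,  0.41077122, -0.82792431]]), 't': array([-0.38573303, -0.282709  ,  1.40076247])}
top {'camera_matrix': array([[484.90521222,   0.        , 278.69324422],
       [  0.        , 484.90521222, 203.03180333],
       [  0.        ,   0.        ,   1.        ]]), 'k1': -0.11388944230641909, 'R': array([[ 0.02259209, -0.99944739,  0.02438273],
       [-0.99047394, -0.02568964, -0.13528276],
       [ 0.13583439, -0.02109413, -0.99050697]]), 't': array([-0.02670941,  0.54452315,  1.31907879])}
wrist {'camera_matrix': array([[322.09318399,   0.        , 280.78267442],
       [  0.        , 322.09318399, 213.29431449],
       [  0.        ,   0.        ,   1.        ]]), 'k1': -0.0565678756285163, 'R': array([[ 0.39639195, -0.91807894, -0.00211726],
       [-0.8856585 , -0.38299946,  0.26252702],
       [-0.24183144, -0.10218843, -0.96492232]]), 't': array([-0.64983054, -0.03165151,  0.39122326])}
```

View pics/scene0.png

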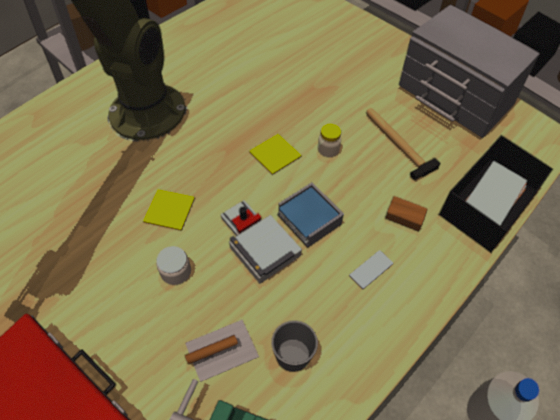

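View pics/top0.png

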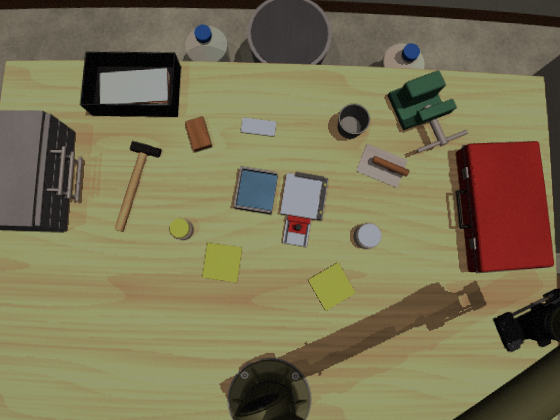

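View pics/wrist0.png

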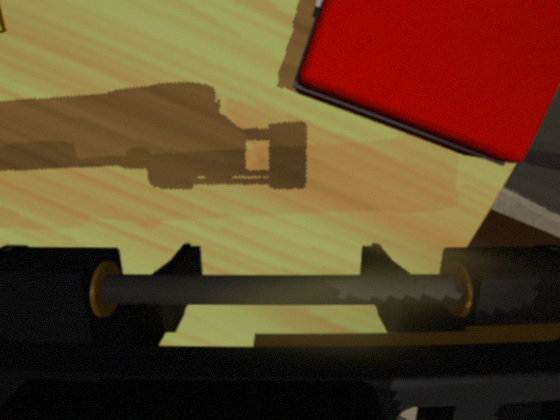

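The top view shows the blue tile in the rack near (257,190), the jig bed near (303,196) and the red jaw with its black post near (298,232). So the feed runs roughly along world −y, and the jaw pushes towards +x.

```bash
cat > h.py <<'E'
import numpy as np, cv2
from bench import ctrl
def ray(info,u,v):
    K=info["camera_matrix"];D=np.array([info["k1"],0,0,0,0.])
    p=cv2.undistortPoints(np.array([[[u,v]]],float),K,D)[0,0]
    R=info["R"];c=-R.T@info["t"];d=R.T@np.array([p[0],p[1],1.]);return c,d
def plane(info,u,v,z):
    c,d=ray(info,u,v);return c+d*(z-c[2])/d[2]
def proj(info,X):
    p,_=cv2.projectPoints(np.array(X,float).reshape(-1,1,3),cv2.Rodrigues(info["R"])[0],info["t"],info["camera_matrix"],np.array([info["k1"],0,0,0,0.]));return p[:,0]
E
python3 - <<'E'
from h import *
t=cv2.imread("pics/top0.png");c=t[155:260,220:345];cv2.imwrite("pics/topc.png",cv2.resize(c,None,fx=6,fy=5.7,interpolation=cv2.INTER_CUBIC))
s=cv2.imread("pics/scene0.png");c=s[175:285,215:350];cv2.imwrite("pics/scenec.png",cv2.resize(c,None,fx=5.5,fy=5.4,interpolation=cv2.INTER_CUBIC))
E
```

```text
(no output)
```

View pics/topc.png

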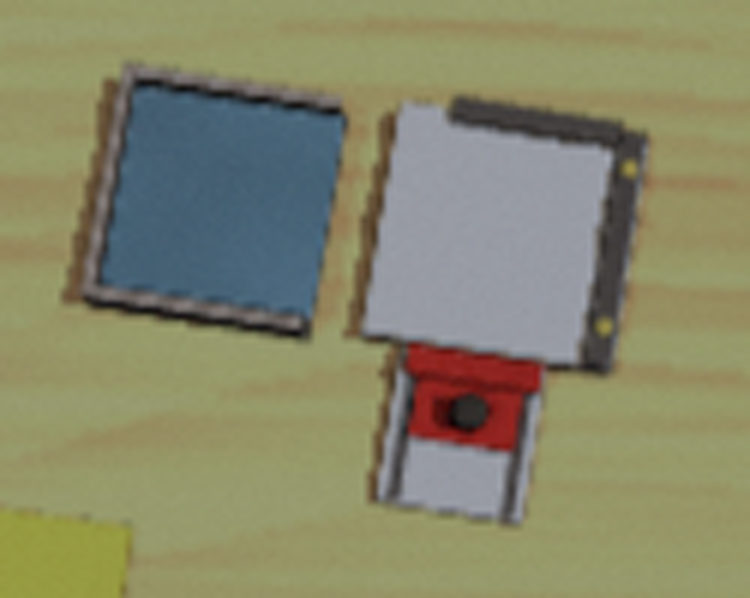

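View pics/scenec.png

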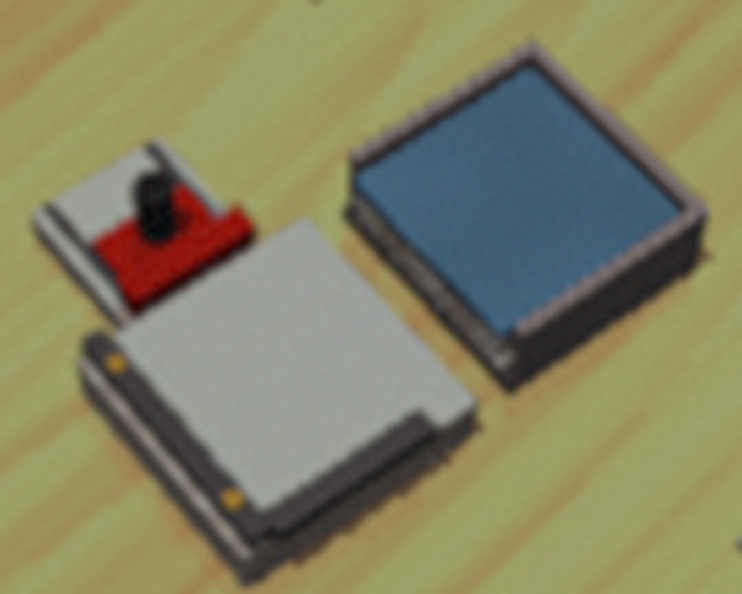

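Run:
```python
from h import *
T=ctrl.camera_info("top");S=ctrl.camera_info("scene")
def blue(f,info,roi):
    im=cv2.imread(f);x0,y0,x1,y1=roi;c=cv2.resize(im[y0:y1,x0:x1],None,fx=6,fy=6,interpolation=cv2.INTER_CUBIC)
    h=cv2.cvtColor(c,cv2.COLOR_BGR2HSV);m=cv2.inRange(h,(95,90,50),(120,255,255))
    cs,_=cv2.findContours(m,0,1);k=max(cs,key=cv2.contourArea);r=cv2.minAreaRect(k)
    ap=cv2.approxPolyDP(k,25,True)[:,0]
    P=np.array([plane(info,x0+(a+.5)/6-.5,y0+(b+.5)/6-.5,0.042) for a,b in ap])
    print(f,np.round(P,4).tolist(),P.mean(0))
    print([np.linalg.norm(P[i]-P[i-1]) for i in range(len(P))],[np.degrees(np.arctan2(*(P[i]-P[i-1])[1::-1])) for i in range(len(P))])
blue("pics/top0.png",T,(220,155,290,220)); blue("pics/scene0.png",S,(270,175,350,245))
def tp(X,Y,z): return plane(T,220+(X+.5)/6-.5,155+(Y+.5)/5.7-.5,z)
def sp(X,Y,z): return plane(S,215+(X+.5)/5.5-.5,175+(Y+.5)/5.4-.5,z)
for n,X,Y,z in [("bedTL",400,103,.032),("bedBL",362,335,.032),("fenceBot",585,363,.032),("fenceTop corner",612,150,.044),("fence outer BR",608,373,.044),("fence outer TR",648,133,.044),("post",470,412,.065)]: print("top",n,tp(X,Y,z))
for n,X,Y,z in [("bed -x -y",310,220,.032),("bed-x+y",475,405,.032),("fence -y",120,330,.032),("post",153,185,.065),("fence corner",262,508,.032)]: print("scene",n,sp(X,Y,z))
```

```text
pics/top0.png [[0.6362, 0.0889, 0.042], [0.5389, 0.1033, 0.042], [0.5254, 0.0083, 0.042], [0.6244, -0.0033, 0.042]] [0.58121069 0.0492841  0.042     ]
[np.float64(0.09294230480965139), np.float64(0.09841273344776333), np.float64(0.09595103862158458), np.float64(0.09962972151540588)] [np.float64(82.67736160644603), np.float64(171.57907195744005), np.float64(-98.05643886320959), np.float64(-6.68167355785405)]
pics/scene0.png [[0.5393, 0.1026, 0.042], [0.5267, 0.0053, 0.042], [0.6241, -0.0084, 0.042], [0.6349, 0.0912, 0.042]] [0.58126687 0.04767868 0.042     ]
[np.float64(0.0962224544617509), np.float64(0.09806053507855624), np.float64(0.09833492817566139), np.float64(0.10012869237717704)] [np.float64(173.19257817403798), np.float64(-97.39190741867915), np.float64(-8.012055316769503), np.float64(83.81655375251833)]
top bedTL [ 0.63318759 -0.03306636  0.032     ]
top bedBL [ 0.5166465  -0.01769308  0.032     ]
top fenceBot [ 0.50541338 -0.1222293   0.032     ]
top fenceTop corner [ 0.60996934 -0.13245951  0.044     ]
top fence outer BR [ 0.49948848 -0.1317574   0.044     ]
top fence outer TR [ 0.61897562 -0.14933243  0.044     ]
top post [ 0.47702792 -0.06677356  0.065     ]
scene bed -x -y [ 0.52293038 -0.01859108  0.032     ]
scene bed-x+y [ 0.63619715 -0.03668529  0.032     ]
scene fence -y [ 0.50604151 -0.11404754  0.032     ]
scene post [ 0.47917245 -0.06744837  0.065     ]
scene fence corner [ 0.60829291 -0.13191442  0.032     ]
```

```bash
cat >> h.py <<'E'
from scipy.spatial.transform import Rotation as Ro
def show():
    s=ctrl.get_state();print("t",round(s["time"],2),"p",np.round(s["position"]*1000,1),"F",np.round(s["ft_force"],2),"M",np.round(s["torque"],2),"gw",round(s["grip_width"],3));print(np.round(Ro.from_rotvec(s["tool_rot"]).as_matrix(),4),"q",np.round(s["joint_positions"],2))
    return s
F=np.array([-.131,-.991,0]);F/=np.linalg.norm(F);Y=np.array([-F[1],F[0],0]);O=np.array([.565,-.080,0])
def jig(p): d=np.array(p)-O;return np.array([d@F,d@Y,d[2]])
def go(target,Rt=None):
    "translation in tool axes (mm) and rotvec to reach"
    s=show();R=Ro.from_rotvec(s["tool_rot"]).as_matrix()
    print("tool shift",np.round(R.T@(np.array(target)-s["position"])*1000,1))
    if Rt is not None: print("turn",np.round(Ro.from_matrix(R.T@Rt).as_rotvec(),4))
E
python3 - <<'E'
from h import *
s=show()
# want tool y down, z along +-feed
y=np.array([0,0,-1.])
for nm,z in [("z=F",F),("z=-F",-F),("z=Y",Y),("z=-Y",-Y)]:
    Rt=np.stack([np.cross(y,z),y,z],1); print(nm); go([.581,.048,.12],Rt)
E
```

```text
t 0.15 p [ 257.  -596.6  221.7] F [-1.25  0.48 -0.55] M [-0.02 -0.    0.01] gw 1.001
[[-9.184e-01 -6.000e-04  3.957e-01]
 [-3.957e-01  1.300e-03 -9.184e-01]
 [ 1.000e-04 -1.000e+00 -1.500e-03]] q [ 1.18  0.32 -0.07  1.45  0.02  1.37 -0.06]
z=F
t 0.15 p [ 257.  -596.6  221.7] F [-1.25  0.48 -0.55] M [-0.02 -0.    0.01] gw 1.001
[[-9.184e-01 -6.000e-04  3.957e-01]
 [-3.957e-01  1.300e-03 -9.184e-01]
 [ 1.000e-04 -1.000e+00 -1.500e-03]] q [ 1.18  0.32 -0.07  1.45  0.02  1.37 -0.06]
tool shift [-552.6  102.3 -463.6]
turn [1.400e-03 5.383e-01 5.000e-04]
z=-F
t 0.15 p [ 257.  -596.6  221.7] F [-1.25  0.48 -0.55] M [-0.02 -0.    0.01] gw 1.001
[[-9.184e-01 -6.000e-04  3.957e-01]
 [-3.957e-01  1.300e-03 -9.184e-01]
 [ 1.000e-04 -1.000e+00 -1.500e-03]] q [ 1.18  0.32 -0.07  1.45  0.02  1.37 -0.06]
tool shift [-552.6  102.3 -463.6]
turn [ 6.0000e-04 -2.6033e+00 -1.9000e-03]
z=Y
t 0.15 p [ 257.  -596.6  221.7] F [-1.25  0.48 -0.55] M [-0.02 -0.    0.01] gw 1.001
[[-9.184e-01 -6.000e-04  3.957e-01]
 [-3.957e-01  1.300e-03 -9.184e-01]
 [ 1.000e-04 -1.000e+00 -1.500e-03]] q [ 1.18  0.32 -0.07  1.45  0.02  1.37 -0.06]
tool shift [-552.6  102.3 -463.6]
turn [ 1.4000e-03 -1.0325e+00 -7.0000e-04]
z=-Y
t 0.15 p [ 257.  -596.6  221.7] F [-1.25  0.48 -0.55] M [-0.02 -0.    0.01] gw 1.001
[[-9.184e-01 -6.000e-04  3.957e-01]
 [-3.957e-01  1.300e-03 -9.184e-01]
 [ 1.000e-04 -1.000e+00 -1.500e-03]] q [ 1.18  0.32 -0.07  1.45  0.02  1.37 -0.06]
tool shift [-552.6  102.3 -463.6]
turn [8.0000e-04 2.1091e+00 1.6000e-03]
```

Request:
play_rows --translation '[[-27,0,-23],[-27,0,-23],[-27,0,-23],[-27,0,-23],[-27,0,-23],[-27,0,-23],[-27,0,-23],[-27,0,-23],[-27,0,-23],[-27,0,-23]]' --turn '[[0,0.0538,0],[0,0.0538,0],[0,0.0538,0],[0,0.0538,0],[0,0.0538,0],[0,0.0538,0],[0,0.0538,0],[0,0.0538,0],[0,0.0538,0],[0,0.0538,0]]' --fingers '[1,1,1,1,1,1,1,1,1,1]'

```text
time: 0.98
position: [0.4839, -0.3274, 0.2226]
tool_rot: [-0.144, -2.152, 2.152]
ft_force: [1.0, -0.3, 0.2]
grip_width: 1.002
```

Run:
```python
from h import *
y=np.array([0,0,-1.]);z=F
go([.573,-.03,.25],np.stack([np.cross(y,z),y,z],1))
```

```text
t 0.98 p [ 483.9 -327.4  222.6] F [ 0.96 -0.31  0.17] M [0.   0.02 0.01] gw 1.002
[[-9.911e-01 -3.000e-04 -1.334e-01]
 [ 1.334e-01 -2.000e-04 -9.911e-01]
 [ 2.000e-04 -1.000e+00  2.000e-04]] q [ 0.77  0.19 -0.25  1.61  0.05  1.34 -1.19]
tool shift [ -48.7  -27.5 -306.7]
turn [-0.0002 -0.0023  0.0002]
```

Request:
play_rows --translation '[[-6,-3,-31],[-6,-3,-31],[-6,-3,-31],[-6,-3,-31],[-6,-3,-31],[-6,-3,-31],[-6,-3,-31],[-6,-3,-31],[0,-3,-31],[0,0,-28]]' --turn '[[0,0,0],[0,0,0],[0,0,0],[0,0,0],[0,0,0],[0,0,0],[0,0,0],[0,0,0],[0,0,0],[0,0,0]]' --fingers '[1,1,1,1,1,1,1,1,1,1]'

```text
time: 1.82
position: [0.5712, -0.0287, 0.2499]
tool_rot: [-0.141, -2.155, 2.154]
ft_force: [-0.4, 0.5, 0.0]
grip_width: 1.003
```

Run:
```python
from h import *
s=show();i=ctrl.camera_info("wrist");print(-i["R"].T@i["t"],i["R"][2])
cv2.imwrite("pics/wrist1.png",ctrl.get_image("wrist"));cv2.imwrite("pics/top1.png",ctrl.get_image("top"))
import pickle;pickle.dump(i,open("w1.pkl","wb"))
```

```text
t 1.82 p [571.2 -28.7 249.9] F [-0.43  0.48  0.05] M [ 0.09 -0.02  0.02] gw 1.003
[[-9.915e-01  6.000e-04 -1.299e-01]
 [ 1.299e-01  4.000e-04 -9.915e-01]
 [-5.000e-04 -1.000e+00 -5.000e-04]] q [ 0.43  0.17 -0.48  1.6   0.08  1.39 -1.76]
[ 0.64344905 -0.03843156  0.41281772] [-0.25982116  0.03477365 -0.96503044]
```

View pics/wrist1.png

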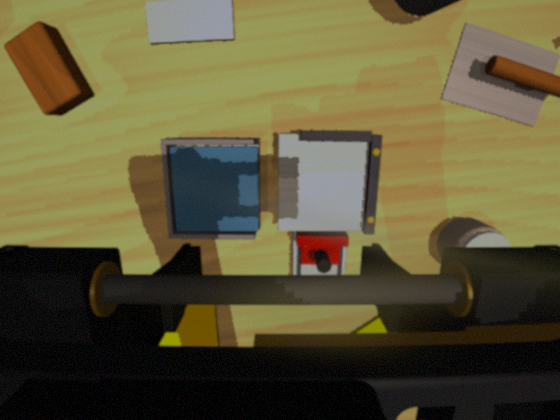

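The wrist view shows the tile from about (168,145) to (260,235) and the bed from (278,133) to (365,233). The dark fence is on the right and the jaw post is at about (322,260).

Run:
```python
from h import *
s=cv2.imread("pics/wrist1.png");c=s[125:275,155:390];cv2.imwrite("pics/w1c.png",cv2.convertScaleAbs(cv2.resize(c,None,fx=3.4,fy=4,interpolation=cv2.INTER_CUBIC),alpha=1.5))
```

```text
(no output)
```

View pics/w1c.png

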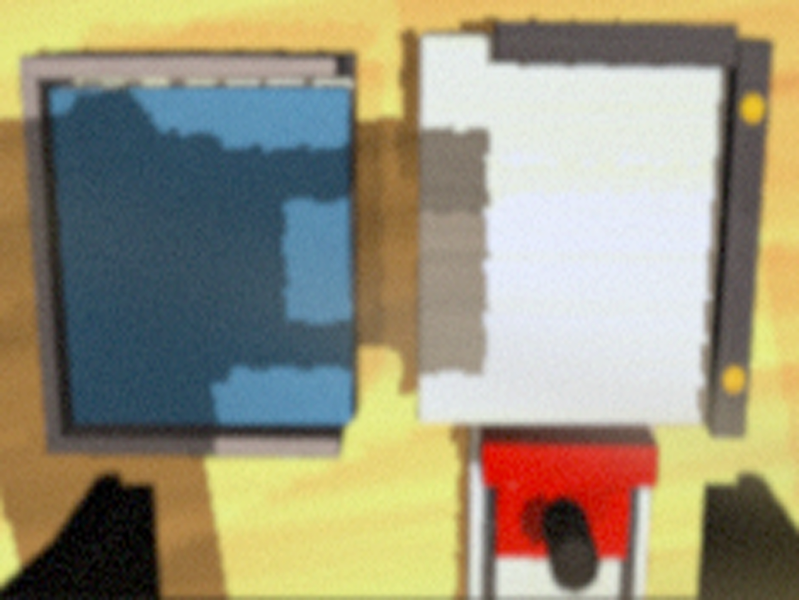

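Run:
```python
from h import *
import pickle;W=pickle.load(open("w1.pkl","rb"))
def wp(n,X,Yy,z):
    p=plane(W,155+(X+.5)/3.4-.5,125+(Yy+.5)/4-.5,z);print(n,np.round(p,4),"jig",np.round(jig(p)*1000,1))
wp("tile TL",48,86,.042);wp("tile TR",354,86,.042);wp("tile BR",352,425,.042);wp("tile BL",68,430,.042)
wp("bed -x+y",418,32,.032);wp("bed -x-y",418,422,.032);wp("fence -y",705,424,.032);wp("fence/guide",724,68,.032);wp("bolt",752,108,.044);wp("bolt",734,379,.044)
wp("guide left",492,66,.032);wp("fence out",770,40,.044);wp("fence out-",743,435,.044)
wp("post top",573,575,.065)
```

```text
tile TL [0.6387 0.0913 0.042 ] jig [-179.5   50.6   42. ]
tile TR [ 0.625  -0.0105  0.042 ] jig [-76.7  50.3  42. ]
tile BR [0.5253 0.0049 0.042 ] jig [-79.  -50.5  42. ]
tile BL [0.5367 0.1065 0.042 ] jig [-181.2  -52.5   42. ]
bed -x+y [ 0.6368 -0.0335  0.032 ] jig [-55.5  65.1  32. ]
bed -x-y [ 0.5199 -0.018   0.032 ] jig [-55.6 -52.8  32. ]
fence -y [ 0.5056 -0.1223  0.032 ] jig [ 49.7 -53.3  32. ]
fence/guide [ 0.6135 -0.1359  0.032 ] jig [49.1 55.5 32. ]
bolt [ 0.6022 -0.1415  0.044 ] jig [56.1 44.9 44. ]
bolt [ 0.5228 -0.1308  0.044 ] jig [ 55.9 -35.2  44. ]
guide left [ 0.624  -0.0572  0.032 ] jig [-30.3  55.5  32. ]
fence out [ 0.6203 -0.1486  0.044 ] jig [60.7 63.9 44. ]
fence out- [ 0.5047 -0.133   0.044 ] jig [ 60.4 -52.8  44. ]
post top [ 0.4768 -0.0667  0.065 ] jig [ -1.6 -89.2  65. ]
```

Run:
```python
from h import *
y=np.array([0,0,-1.]);z=F
go(O+F*-.129+np.array([0,0,.062]),np.stack([np.cross(y,z),y,z],1))
```

```text
t 1.92 p [571.1 -23.6 249.7] F [-0.02  0.33 -0.55] M [ 0.08  0.03 -0.04] gw 0.999
[[-9.926e-01  5.000e-04 -1.212e-01]
 [ 1.212e-01  3.400e-03 -9.926e-01]
 [-0.000e+00 -1.000e+00 -3.400e-03]] q [ 0.42  0.17 -0.48  1.6   0.08  1.39 -1.76]
tool shift [ -2.1 188.  -71.7]
turn [ 0.0034  0.0099 -0.    ]
```

Request:
play_rows --translation '[[-2,20,-14],[0,24,-14],[0,28,-14],[0,28,-14],[0,28,-14],[0,24,0],[0,20,0],[0,10,0],[0,0,0],[0,0,0]]' --turn '[[0.003,0.007,0],[0,0,0],[0,0,0],[0,0,0],[0,0,0],[0,0,0],[0,0,0],[0,0,0],[0,0,0],[0,0,0]]' --fingers '[-1,-1,-1,-1,-1,-1,-1,-1,-1,-1]' --grip_force 10

```text
time: 2.75
position: [0.5823, 0.037, 0.0675]
tool_rot: [-0.149, -2.146, 2.153]
ft_force: [-0.1, -0.1, -0.2]
grip_width: 0.325
```

Run:
```python
from h import *
y=np.array([0,0,-1.]);z=F
go(O+F*-.129+np.array([0,0,.042]),np.stack([np.cross(y,z),y,z],1))
```

```text
t 2.75 p [582.3  37.   67.5] F [-0.06 -0.12 -0.17] M [ 0.06 -0.01  0.05] gw 0.325
[[-9.904e-01 -8.000e-04 -1.385e-01]
 [ 1.385e-01 -3.100e-03 -9.904e-01]
 [ 4.000e-04 -1.000e+00  3.200e-03]] q [ 0.31  0.35 -0.49  1.78  0.19  1.06 -1.96]
tool shift [  1.9  25.4 -10.8]
turn [-0.0032 -0.0075  0.0004]
```

Request:
play_rows --translation '[[0,0,0],[0,0,0],[0,0,0],[0,0,0],[0,0,0],[0,0,0],[0,0,0],[0,0,0],[0,0,0],[0,0,0]]' --turn '[[0,0,0],[0,0,0],[0,0,0],[0,0,0],[0,0,0],[0,0,0],[0,0,0],[0,0,0],[0,0,0],[0,0,0]]' --fingers '[-1,-1,-1,-1,-1,-1,-1,-1,-1,-1]'

```text
time: 3.58
position: [0.5823, 0.0376, 0.0673]
tool_rot: [-0.148, -2.146, 2.153]
ft_force: [-0.1, 0.1, 0.1]
grip_width: 0.005
```

Run:
```python
from h import *
y=np.array([0,0,-1.]);z=F
go(O+F*-.129+np.array([0,0,.042]),np.stack([np.cross(y,z),y,z],1))
```

```text
t 3.58 p [582.3  37.6  67.3] F [-0.14  0.06  0.06] M [ 0.06  0.07 -0.03] gw 0.005
[[-9.905e-01 -5.000e-04 -1.377e-01]
 [ 1.377e-01 -3.000e-03 -9.905e-01]
 [ 1.000e-04 -1.000e+00  3.100e-03]] q [ 0.31  0.35 -0.49  1.78  0.19  1.06 -1.97]
tool shift [  1.8  25.3 -10.2]
turn [-0.0031 -0.0067  0.0001]
```

Request:
play_rows --translation '[[1,2,-4],[1,3,-4],[0,4,-2],[0,4,0],[0,3,0],[0,1,0],[0,0,0],[0,0,0],[0,0,0],[0,0,0]]' --turn '[[-0.003,-0.006,0],[0,0,0],[0,0,0],[0,0,0],[0,0,0],[0,0,0],[0,0,0],[0,0,0],[0,0,0],[0,0,0]]' --fingers '[-1,-1,-1,-1,-1,-1,-1,-1,-1,-1]'

```text
time: 4.42
position: [0.5819, 0.0477, 0.0506]
tool_rot: [-0.143, -2.153, 2.153]
ft_force: [0.4, 0.1, 1.0]
grip_width: 0.008
```

Run:
```python
from h import *
y=np.array([0,0,-1.]);z=F
go(O+F*-.129+np.array([0,0,.042]),np.stack([np.cross(y,z),y,z],1))
```

```text
t 4.42 p [581.9  47.7  50.6] F [0.38 0.15 0.96] M [ 0.05  0.08 -0.01] gw 0.008
[[-9.913e-01  5.000e-04 -1.320e-01]
 [ 1.320e-01 -1.000e-04 -9.913e-01]
 [-5.000e-04 -1.000e+00  1.000e-04]] q [ 0.29  0.37 -0.5   1.79  0.2   1.03 -1.98]
tool shift [-0.   8.6 -0.2]
turn [-0.0001 -0.0009 -0.0005]
```

Request:
play_rows --translation '[[0,0.6,0],[0,0.6,0],[0,0.6,0],[0,0.6,0],[0,0.6,0],[0,0.6,0],[0,0.6,0],[0,0.6,0],[0,0.6,0],[0,0.6,0]]' --turn '[[0,0,0],[0,0,0],[0,0,0],[0,0,0],[0,0,0],[0,0,0],[0,0,0],[0,0,0],[0,0,0],[0,0,0]]' --fingers '[-1,-1,-1,-1,-1,-1,-1,-1,-1,-1]'

```text
time: 5.25
position: [0.5816, 0.0478, 0.0443]
tool_rot: [-0.142, -2.153, 2.153]
ft_force: [0.2, -0.4, -0.1]
grip_width: 0.009
```

Request:
play_rows --translation '[[0,0.3,0],[0,0.3,0],[0,0.3,0],[0,0.3,0],[0,0.3,0],[0,0.3,0],[0,0.0,0],[0,0.0,0],[0,0.0,0],[0,0.0,0]]' --turn '[[0,0,0],[0,0,0],[0,0,0],[0,0,0],[0,0,0],[0,0,0],[0,0,0],[0,0,0],[0,0,0],[0,0,0]]' --fingers '[-1,-1,-1,-1,-1,-1,-1,-1,-1,-1]'

```text
time: 6.08
position: [0.5816, 0.0478, 0.0425]
tool_rot: [-0.142, -2.153, 2.153]
ft_force: [0.4, 0.7, 0.1]
grip_width: 0.005
```

Request:
play_rows --translation '[[0,0.2,0],[0,0.2,0],[0,0.2,0],[0,0.2,0],[0,0.2,0],[0,0,0],[0,0,0],[0,0.0,0],[0,0.0,0],[0,0.0,0]]' --turn '[[0,0,0],[0,0,0],[0,0,0],[0,0,0],[0,0,0],[0,0,0],[0,0,0],[0,0,0],[0,0,0],[0,0,0]]' --fingers '[-1,-1,-1,-1,-1,-1,-1,-1,-1,-1]'

```text
time: 6.92
position: [0.5817, 0.0478, 0.0425]
tool_rot: [-0.143, -2.153, 2.154]
ft_force: [-2.9, -0.7, 7.2]
grip_width: 0.003
```

Request:
play_rows --translation '[[0,0,0.5],[0,0,1],[0,0,2],[0,0,2],[0,0,2],[0,0,2],[0,0,2],[0,0,2],[0,0,2],[0,0,2]]' --turn '[[0,0,0],[0,0,0],[0,0,0],[0,0,0],[0,0,0],[0,0,0],[0,0,0],[0,0,0],[0,0,0],[0,0,0]]' --fingers '[-1,-1,-1,-1,-1,-1,-1,-1,-1,-1]'

```text
time: 7.75
position: [0.5806, 0.0316, 0.0425]
tool_rot: [-0.145, -2.156, 2.153]
ft_force: [1.3, 3.7, 5.3]
grip_width: 0.007
```

Run:
```python
from h import *
s=show();print(jig(s["position"])*1000)
cv2.imwrite("pics/top2.png",cv2.resize(ctrl.get_image("top")[150:265,215:350],None,fx=5,fy=5,interpolation=cv2.INTER_CUBIC))
cv2.imwrite("pics/scene2.png",cv2.resize(ctrl.get_image("scene")[140:285,215:375],None,fx=4,fy=4,interpolation=cv2.INTER_CUBIC))
```

```text
t 7.75 p [580.6  31.6  42.5] F [1.29 3.73 5.31] M [ 0.85 -0.05  0.03] gw 0.007
[[-0.9914  0.0028 -0.1312]
 [ 0.1312  0.0015 -0.9914]
 [-0.0026 -1.     -0.0018]] q [ 0.31  0.37 -0.49  1.81  0.2   1.01 -1.96]
[-112.69555332    0.82383501   42.4775024 ]
```

View pics/scene2.png

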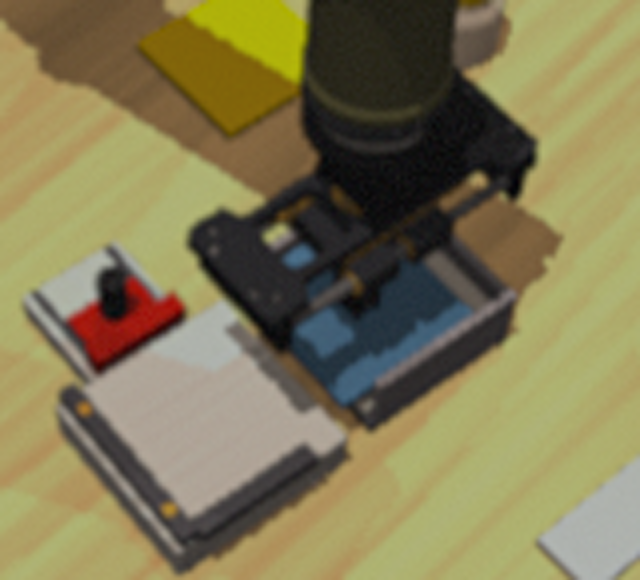

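View pics/top2.png

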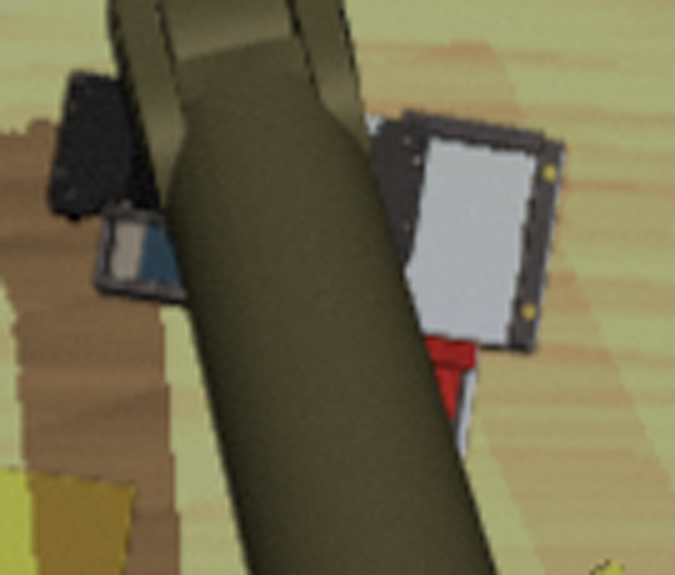

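Request:
play_rows --translation '[[0,0.2,2],[0,0,2],[0,0,2],[0,0,2],[0,0,2],[0,0,2],[0,0,2],[0,0,2],[0,0,2],[0,0,2]]' --turn '[[0,0,0],[0,0,0],[0,0,0],[0,0,0],[0,0,0],[0,0,0],[0,0,0],[0,0,0],[0,0,0],[0,0,0]]' --fingers '[-1,-1,-1,-1,-1,-1,-1,-1,-1,-1]'

```text
time: 8.68
position: [0.5782, 0.012, 0.0425]
tool_rot: [-0.145, -2.157, 2.153]
ft_force: [0.7, 4.8, 5.2]
grip_width: 0.005
```

Run:
```python
from h import *
s=show();print(jig(s["position"])*1000)
cv2.imwrite("pics/scene3.png",cv2.resize(ctrl.get_image("scene")[140:285,215:375],None,fx=4,fy=4,interpolation=cv2.INTER_CUBIC))
cv2.imwrite("pics/wrist3.png",ctrl.get_image("wrist"))
```

```text
t 8.68 p [578.2  12.   42.5] F [0.69 4.76 5.25] M [ 0.97 -0.06 -0.01] gw 0.005
[[-0.9914  0.0032 -0.1311]
 [ 0.1311  0.0016 -0.9914]
 [-0.003  -1.     -0.0021]] q [ 0.34  0.36 -0.48  1.82  0.2   1.   -1.92]
[-92.91185194   1.00254622  42.46729897]
```

View pics/scene3.png

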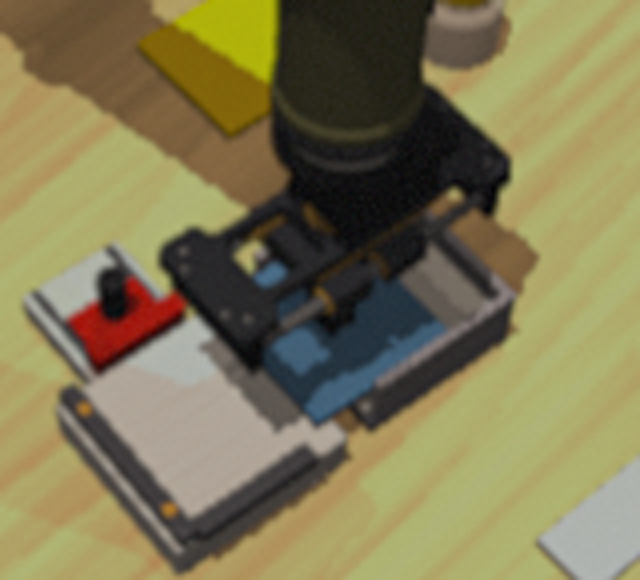

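View pics/wrist3.png

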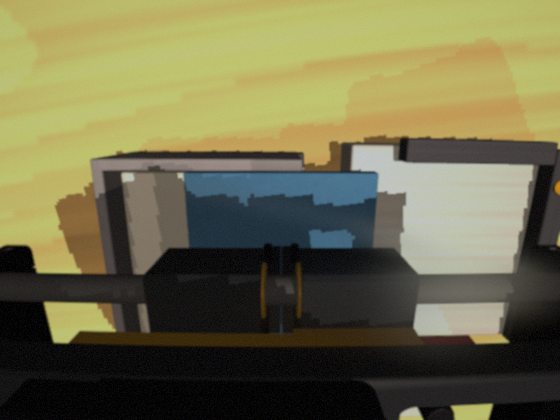

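Request:
play_rows --translation '[[0,0.2,2],[0,0.1,2],[0,0,2],[0,0,2],[0,0,2],[0,0,2],[0,0,2],[0,0,2],[0,0,2],[0,0,2]]' --turn '[[0,0,0],[0,0,0],[0,0,0],[0,0,0],[0,0,0],[0,0,0],[0,0,0],[0,0,0],[0,0,0],[0,0,0]]' --fingers '[-1,-1,-1,-1,-1,-1,-1,-1,-1,-1]'

```text
time: 9.62
position: [0.5756, -0.008, 0.0422]
tool_rot: [-0.145, -2.157, 2.153]
ft_force: [0.9, 2.0, 5.8]
grip_width: 0.004
```

Request:
play_rows --translation '[[0,0.05,2],[0,0.05,2],[0,0.05,2],[0,0.05,2],[0,0.05,2],[0,0.05,2],[0,0.05,2],[0,0.05,2],[0,0.05,2],[0,0.05,2]]' --turn '[[0,0,0],[0,0,0],[0,0,0],[0,0,0],[0,0,0],[0,0,0],[0,0,0],[0,0,0],[0,0,0],[0,0,0]]' --fingers '[-1,-1,-1,-1,-1,-1,-1,-1,-1,-1]'

```text
time: 10.45
position: [0.573, -0.0278, 0.0418]
tool_rot: [-0.145, -2.156, 2.153]
ft_force: [1.3, 4.2, 7.0]
grip_width: 0.006
```

Run:
```python
from h import *
s=show();print(jig(s["position"])*1000)
cv2.imwrite("pics/wrist4.png",ctrl.get_image("wrist"))
```

```text
t 10.45 p [573.  -27.8  41.8] F [1.26 4.24 6.98] M [ 0.95 -0.09 -0.01] gw 0.006
[[-0.9914  0.0033 -0.1312]
 [ 0.1312  0.0013 -0.9914]
 [-0.0031 -1.     -0.0017]] q [ 0.4   0.35 -0.47  1.83  0.19  1.   -1.84]
[-52.74581031   1.07354138  41.76479002]
```

View pics/wrist4.png

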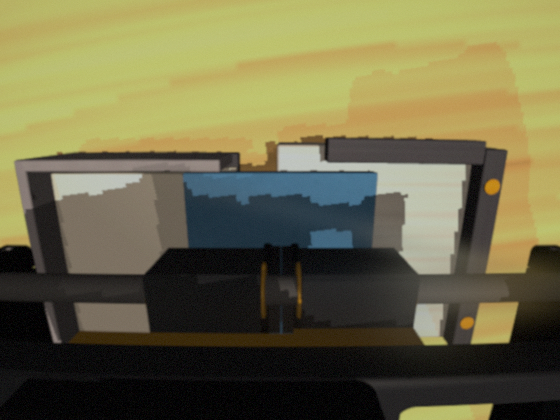

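The tile spans (186..377) px, still centred under the fingers at 281. The white tile stays against the back wall.

Request:
play_rows --translation '[[0,0.03,2],[0,0.03,2],[0,0.03,2],[0,0.03,2],[0,0.03,2],[0,0.03,2],[0,0.03,2],[0,0.03,2],[0,0.03,2],[0,0.03,2]]' --turn '[[0,0,0],[0,0,0],[0,0,0],[0,0,0],[0,0,0],[0,0,0],[0,0,0],[0,0,0],[0,0,0],[0,0,0]]' --fingers '[-1,-1,-1,-1,-1,-1,-1,-1,-1,-1]'

```text
time: 11.33
position: [0.5704, -0.0477, 0.0415]
tool_rot: [-0.145, -2.156, 2.153]
ft_force: [0.5, 3.7, 6.8]
grip_width: 0.005
```

Request:
play_rows --translation '[[0,0.0,1],[0,0.0,1],[0,0.1,1],[0,0.1,1],[0,0.1,1],[0,0.1,1],[0,0.1,0.5],[0,0.1,0],[0,0.0,0],[0,0.0,0]]' --turn '[[0,0,0],[0,0,0],[0,0,0],[0,0,0],[0,0,0],[0,0,0],[0,0,0],[0,0,0],[0,0,0],[0,0,0]]' --fingers '[-1,-1,-1,-1,-1,-1,-1,-1,-1,-1]'

```text
time: 12.17
position: [0.5687, -0.0548, 0.0405]
tool_rot: [-0.144, -2.154, 2.153]
ft_force: [0.2, 2.3, 7.1]
grip_width: 0.0
```

Request:
play_rows --translation '[[0,0.0,1],[0,0.0,2],[0,0,2],[0,0,2],[0,0,2],[0,0,2],[0,0,2],[0,0,2],[0,0.0,2],[0,0.0,1]]' --turn '[[0,0,0],[0,0,0],[0,0,0],[0,0,0],[0,0,0],[0,0,0],[0,0,0],[0,0,0],[0,0,0],[0,0,0]]' --fingers '[-1,-1,-1,-1,-1,-1,-1,-1,-1,-1]'

```text
time: 13.0
position: [0.5665, -0.0728, 0.0405]
tool_rot: [-0.145, -2.155, 2.153]
ft_force: [0.8, 4.0, 6.2]
grip_width: 0.007
```

Run:
```python
from h import *
s=show();print(jig(s["position"])*1000)
cv2.imwrite("pics/wrist5.png",ctrl.get_image("wrist"))
```

```text
t 13.0 p [566.5 -72.8  40.5] F [0.77 3.96 6.21] M [ 0.75 -0.06  0.05] gw 0.007
[[-9.913e-01  2.000e-03 -1.317e-01]
 [ 1.317e-01  5.000e-04 -9.913e-01]
 [-1.900e-03 -1.000e+00 -7.000e-04]] q [ 0.47  0.35 -0.45  1.83  0.18  1.   -1.76]
[-7.37770521  0.55293995 40.4593005 ]
```

View pics/wrist5.png

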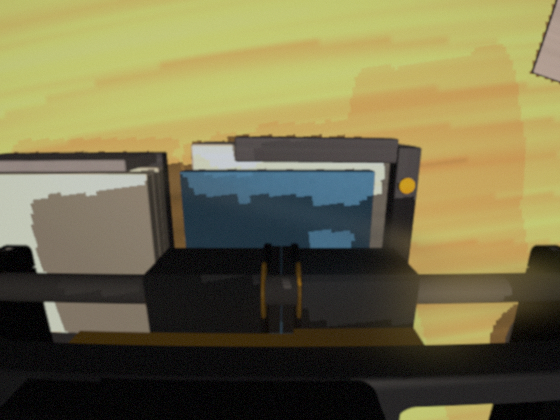

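Request:
play_rows --translation '[[0,0.0,1],[0,0.0,1],[0,0,1],[0,0,1],[0,0,1],[0,0,1],[0,0,1],[0,0,1],[0,0.0,1],[0,0.0,1]]' --turn '[[0,0,0],[0,0,0],[0,0,0],[0,0,0],[0,0,0],[0,0,0],[0,0,0],[0,0,0],[0,0,0],[0,0,0]]' --fingers '[-1,-1,-1,-1,-1,-1,-1,-1,-1,-1]'

```text
time: 13.88
position: [0.5654, -0.0815, 0.0405]
tool_rot: [-0.145, -2.156, 2.152]
ft_force: [1.4, 5.4, 6.2]
grip_width: 0.006
```

Request:
play_rows --translation '[[0,0.0,0.5],[0,0.0,0.5],[0,0,0.5],[0,0,0.5],[0,0,0.5],[0,0,0.5],[0,0,0.5],[0,0,0],[0,0.0,0],[0,0.0,0]]' --turn '[[0,0,0],[0,0,0],[0,0,0],[0,0,0],[0,0,0],[0,0,0],[0,0,0],[0,0,0],[0,0,0],[0,0,0]]' --fingers '[-1,-1,-1,-1,-1,-1,-1,-1,-1,-1]'

```text
time: 14.72
position: [0.565, -0.0844, 0.0405]
tool_rot: [-0.144, -2.157, 2.152]
ft_force: [1.0, 4.4, 6.5]
grip_width: 0.007
```

Run:
```python
from h import *
s=show();print(jig(s["position"])*1000)
cv2.imwrite("pics/wrist6.png",ctrl.get_image("wrist"))
```

```text
t 14.72 p [565.  -84.4  40.5] F [1.01 4.35 6.53] M [ 1.31 -0.23  0.04] gw 0.007
[[-0.9914  0.0025 -0.1307]
 [ 0.1307  0.0022 -0.9914]
 [-0.0021 -1.     -0.0025]] q [ 0.48  0.35 -0.44  1.83  0.17  0.99 -1.73]
[ 4.39323923  0.62850924 40.46026822]
```

View pics/wrist6.png

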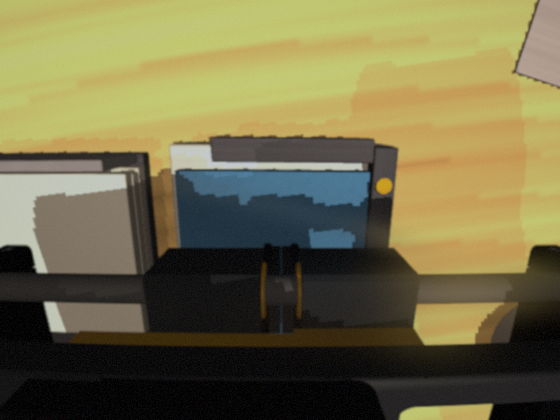

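The tile's leading edge (369 px) now meets the fence, and the fingers slipped about 4.5 mm over it. That puts the tile centre at jig x ≈ 0. Lifting off.

Request:
play_rows --translation '[[0,-0.5,0],[0,-0.5,0],[0,-1,0],[0,-2,0],[0,-5,0],[0,-10,0],[8,-20,0],[12,-25,0],[12,-25,0],[12,-20,0]]' --turn '[[0,0,0],[0,0,0],[0,0,0],[0,0,0],[0,0,0],[0,0,0],[0,0,0],[0,0,0],[0,0,0],[0,0,0]]' --fingers '[-1,-1,-1,-1,-1,-1,-1,-1,-1,-1]'

```text
time: 15.6
position: [0.5202, -0.0808, 0.1512]
tool_rot: [-0.144, -2.153, 2.154]
ft_force: [0.3, -0.3, -0.1]
grip_width: 0.005
```

Request:
play_rows --translation '[[15,0,0],[15,0,0],[15,0,0],[15,0,0],[15,0,0],[5,0,0],[0,0,0],[0,0,0],[0,0,0],[0,0,0]]' --turn '[[0,0,0],[0,0,0],[0,0,0],[0,0,0],[0,0,0],[0,0,0],[0,0,0],[0,0,0],[0,0,0],[0,0,0]]' --fingers '[-1,-1,-1,-1,-1,-1,-1,-1,-1,-1]'

```text
time: 16.43
position: [0.4417, -0.0702, 0.1488]
tool_rot: [-0.143, -2.154, 2.153]
ft_force: [-0.1, -0.7, -0.4]
grip_width: 0.004
```

Run:
```python
from h import *
s=show();print(jig(s["position"])*1000)
import pickle
i=ctrl.camera_info("wrist");pickle.dump(i,open("w7.pkl","wb"))
im=ctrl.get_image("wrist");cv2.imwrite("pics/wrist7.png",im)
y=np.array([0,0,-1.]);z=F
go(O+F*0.0-Y*.120+np.array([0,0,.070]),np.stack([np.cross(y,z),y,z],1))
```

```text
t 16.43 p [441.7 -70.2 148.8] F [-0.05 -0.71 -0.39] M [ 0.06 -0.01 -0.01] gw 0.004
[[-9.913e-01  5.000e-04 -1.316e-01]
 [ 1.316e-01  2.000e-04 -9.913e-01]
 [-5.000e-04 -1.000e+00 -3.000e-04]] q [ 0.58 -0.05 -0.46  2.01 -0.02  1.17 -1.58]
[   6.45356844 -123.56651751  148.81639691]
t 16.48 p [441.5 -70.1 148.7] F [0.38 0.67 0.38] M [ 0.   -0.02 -0.01] gw 0.005
[[-9.913e-01  1.000e-04 -1.316e-01]
 [ 1.316e-01  4.000e-04 -9.913e-01]
 [-1.000e-04 -1.000e+00 -4.000e-04]] q [ 0.58 -0.05 -0.46  2.01 -0.02  1.17 -1.58]
tool shift [-3.7 78.7 -6.4]
turn [ 0.0004 -0.0006 -0.0001]
```

View pics/wrist7.png

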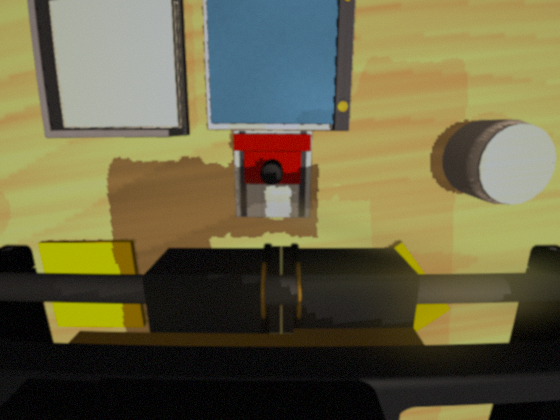

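Run:
```python
from h import *
import pickle;W=pickle.load(open("w7.pkl","rb"))
for n,u,v,z in [("post top",270,167,.065),("tile lead -y corner",336,129,.040),("tile trail -y",207,125,.040),("face left top",235,135,.042),("face right",311,135,.042),("white R bottom",177,127,.034),("white L bottom",62,128,.034)]:
    p=plane(W,u,v,z);print(n,np.round(jig(p)*1000,1))
```

```text
post top [ -1.7 -81.   65. ]
tile lead -y corner [ 51.8 -52.8  40. ]
tile trail -y [-53.9 -49.6  40. ]
face left top [-30.9 -57.6  42. ]
face right [ 31.2 -57.7  42. ]
white R bottom [-80.8 -51.   34. ]
white L bottom [-181.6  -50.2   34. ]
```

Request:
play_rows --translation '[[0,10,-1],[0,15,-2],[0,18,-2],[0,18,-1],[0,15,0],[0,8,0],[0,0,0],[0,0,0],[0,0,0],[0,0,0]]' --turn '[[0,0,0],[0,0,0],[0,0,0],[0,0,0],[0,0,0],[0,0,0],[0,0,0],[0,0,0],[0,0,0],[0,0,0]]' --fingers '[-1,-1,-1,-1,-1,-1,-1,-1,-1,-1]'

```text
time: 17.32
position: [0.4426, -0.0644, 0.0656]
tool_rot: [-0.145, -2.153, 2.154]
ft_force: [1.0, 0.4, 0.1]
grip_width: 0.009
```

Run:
```python
from h import *
s=show();print(jig(s["position"])*1000)
im=ctrl.get_image("wrist");cv2.imwrite("pics/wrist8.png",im)
im=ctrl.get_image("scene");cv2.imwrite("pics/scene8.png",cv2.resize(im[120:265,175:335],None,fx=4,fy=4))
```

```text
t 17.32 p [442.6 -64.4  65.6] F [0.95 0.4  0.07] M [0.06 0.02 0.  ] gw 0.009
[[-9.913e-01  1.800e-03 -1.319e-01]
 [ 1.319e-01 -5.000e-04 -9.913e-01]
 [-1.900e-03 -1.000e+00  3.000e-04]] q [ 0.56  0.06 -0.48  2.1   0.03  0.99 -1.64]
[   0.5766694  -123.43388038   65.57248439]
```

View pics/scene8.png

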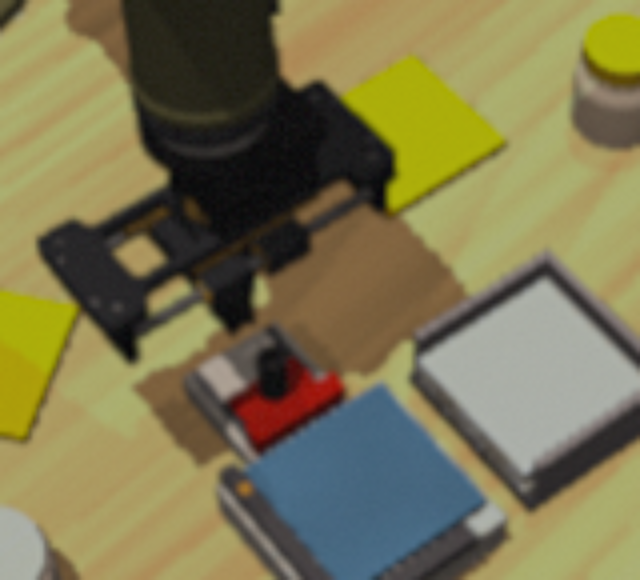

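View pics/wrist8.png

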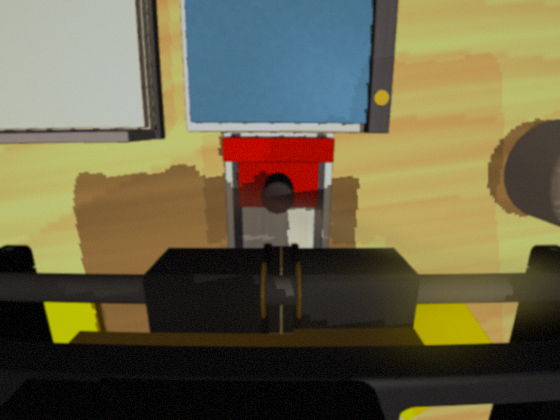

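Request:
play_rows --translation '[[0,4,-1],[0,6,0],[0,6,0],[0,4,0],[0,1.5,0],[-2,0,0],[-2,0,0],[-2,0,0],[-2,0,0],[0,0,0]]' --turn '[[0,0,0],[0,0,0],[0,0,0],[0,0,0],[0,0,0],[0,0,0],[0,0,0],[0,0,0],[0,0,0],[0,0,0]]' --fingers '[-1,-1,-1,-1,-1,-1,-1,-1,-1,-1]'

```text
time: 18.25
position: [0.4505, -0.0644, 0.0435]
tool_rot: [-0.144, -2.153, 2.153]
ft_force: [-0.0, 0.3, -0.3]
grip_width: 0.007
```

Request:
play_rows --translation '[[-1,0,0],[-1,0,0],[-1,0,0],[-1,0,0],[-1,0,0],[-1,0,0],[-1,0,0],[-1,0,0],[-1,0,0],[0,0,0]]' --turn '[[0,0,0],[0,0,0],[0,0,0],[0,0,0],[0,0,0],[0,0,0],[0,0,0],[0,0,0],[0,0,0],[0,0,0]]' --fingers '[-1,-1,-1,-1,-1,-1,-1,-1,-1,-1]'

```text
time: 19.08
position: [0.4589, -0.0655, 0.0432]
tool_rot: [-0.143, -2.153, 2.153]
ft_force: [-0.3, 0.8, 0.4]
grip_width: 0.007
```

Run:
```python
from h import *
s=show();print(jig(s["position"])*1000,s["ft_force"]@F,s["ft_force"]@Y)
```

```text
t 19.08 p [458.9 -65.5  43.2] F [-0.35  0.76  0.38] M [0.06 0.   0.  ] gw 0.007
[[-9.913e-01  2.000e-04 -1.318e-01]
 [ 1.318e-01 -1.000e-04 -9.913e-01]
 [-2.000e-04 -1.000e+00  0.000e+00]] q [ 0.54  0.13 -0.48  2.08  0.07  0.94 -1.68]
[  -0.44784978 -107.10163687   43.20215976] -0.7062010948903542 -0.442765739616286
```

Request:
play_rows --translation '[[-0.8,0,0],[-0.8,0,0],[-0.8,0,0],[-0.8,0,0],[-0.8,0,0],[-0.8,0,0],[-0.8,0,0],[-0.8,0,0],[-0.8,0,0],[-0.8,0,0]]' --turn '[[0,0,0],[0,0,0],[0,0,0],[0,0,0],[0,0,0],[0,0,0],[0,0,0],[0,0,0],[0,0,0],[0,0,0]]' --fingers '[-1,-1,-1,-1,-1,-1,-1,-1,-1,-1]'

```text
time: 19.92
position: [0.4665, -0.0665, 0.043]
tool_rot: [-0.142, -2.153, 2.153]
ft_force: [-2.5, 0.1, -0.2]
grip_width: 0.005
```

Run:
```python
from h import *
s=show();print(jig(s["position"])*1000,s["ft_force"]@F,s["ft_force"]@Y)
im=ctrl.get_image("wrist");cv2.imwrite("pics/wrist9.png",im)
```

```text
t 19.92 p [466.5 -66.5  43. ] F [-2.49  0.14 -0.2 ] M [ 0.13  0.54 -0.  ] gw 0.005
[[-9.913e-01 -3.000e-04 -1.318e-01]
 [ 1.318e-01 -0.000e+00 -9.913e-01]
 [ 3.000e-04 -1.000e+00  1.000e-04]] q [ 0.54  0.15 -0.48  2.07  0.08  0.95 -1.69]
[ -0.44559773 -99.42985955  43.0383534 ] 0.18873404241299693 -2.482530417613088
```

View pics/wrist9.png

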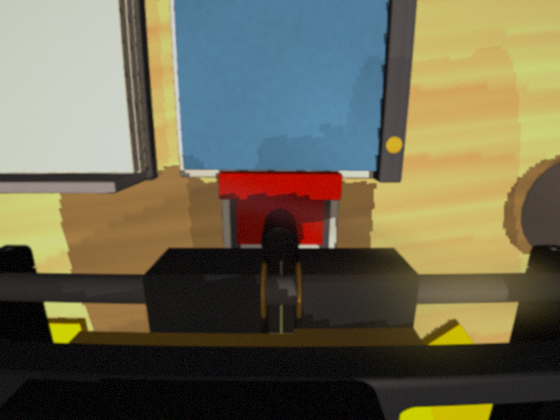

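Request:
play_rows --translation '[[-0.5,0,0],[-0.5,0,0],[-0.5,0,0],[-0.5,0,0],[-0.5,0,0],[-0.5,0,0],[-0.5,0,0],[-0.5,0,0],[-0.5,0,0],[0,0,0]]' --turn '[[0,0,0],[0,0,0],[0,0,0],[0,0,0],[0,0,0],[0,0,0],[0,0,0],[0,0,0],[0,0,0],[0,0,0]]' --fingers '[-1,-1,-1,-1,-1,-1,-1,-1,-1,-1]'

```text
time: 20.8
position: [0.4711, -0.0672, 0.0431]
tool_rot: [-0.143, -2.153, 2.153]
ft_force: [-1.9, 0.2, -1.0]
grip_width: 0.005
```

Request:
play_rows --translation '[[-0.3,0,0],[-0.3,0,0],[-0.3,0,0],[-0.3,0,0],[-0.3,0,0],[0,0,0],[0,0,0],[0,0,0],[0,0,0],[0,0,0]]' --turn '[[0,0,0],[0,0,0],[0,0,0],[0,0,0],[0,0,0],[0,0,0],[0,0,0],[0,0,0],[0,0,0],[0,0,0]]' --fingers '[-1,-1,-1,-1,-1,-1,-1,-1,-1,-1]'

```text
time: 21.63
position: [0.4726, -0.0673, 0.0432]
tool_rot: [-0.143, -2.153, 2.153]
ft_force: [-2.6, 0.5, -1.4]
grip_width: 0.004
```

Run:
```python
from h import *
s=show();print(jig(s["position"])*1000,s["ft_force"]@F,s["ft_force"]@Y)
```

```text
t 21.63 p [472.6 -67.3  43.2] F [-2.56  0.52 -1.4 ] M [ 0.08  0.69 -0.02] gw 0.004
[[-9.913e-01  1.000e-04 -1.318e-01]
 [ 1.318e-01 -1.000e-04 -9.913e-01]
 [-1.000e-04 -1.000e+00  1.000e-04]] q [ 0.54  0.16 -0.48  2.05  0.09  0.95 -1.69]
[ -0.44497911 -93.29365658  43.18102586] -0.17532217205360653 -2.609733930583014
```

Not closed yet. I'll continue in small steps and watch the force.

Request:
play_rows --translation '[[-0.3,0,0],[-0.3,0,0],[-0.3,0,0],[-0.3,0,0],[0,0,0],[0,0,0],[0,0,0],[0,0,0],[0,0,0],[0,0,0]]' --turn '[[0,0,0],[0,0,0],[0,0,0],[0,0,0],[0,0,0],[0,0,0],[0,0,0],[0,0,0],[0,0,0],[0,0,0]]' --fingers '[-1,-1,-1,-1,-1,-1,-1,-1,-1,-1]'

```text
time: 22.47
position: [0.4726, -0.0674, 0.0431]
tool_rot: [-0.14, -2.152, 2.152]
ft_force: [-6.4, 0.8, 2.2]
grip_width: 0.011
```

Run:
```python
from h import *
s=show();print(jig(s["position"])*1000,s["ft_force"]@F,s["ft_force"]@Y)
i=ctrl.camera_info("wrist")
im=ctrl.get_image("wrist");cv2.imwrite("pics/wrist10.png",im)
im=ctrl.get_image("scene");cv2.imwrite("pics/scene10.png",cv2.resize(im[160:285,205:325],None,fx=4.8,fy=4.8,interpolation=cv2.INTER_CUBIC))
```

```text
t 22.47 p [472.6 -67.4  43.1] F [-6.41  0.8   2.15] M [ 0.2   1.32 -0.04] gw 0.011
[[-9.913e-01 -2.400e-03 -1.317e-01]
 [ 1.317e-01 -0.000e+00 -9.913e-01]
 [ 2.400e-03 -1.000e+00  3.000e-04]] q [ 0.53  0.16 -0.48  2.05  0.09  0.95 -1.69]
[ -0.43543314 -93.22815225  43.06852779] 0.049995127240620156 -6.460132613331613
```

View pics/wrist10.png

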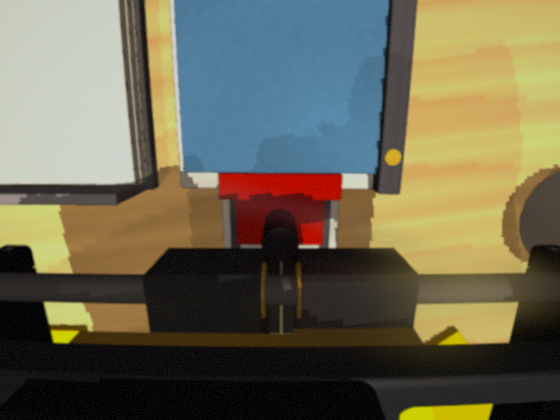

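View pics/scene10.png

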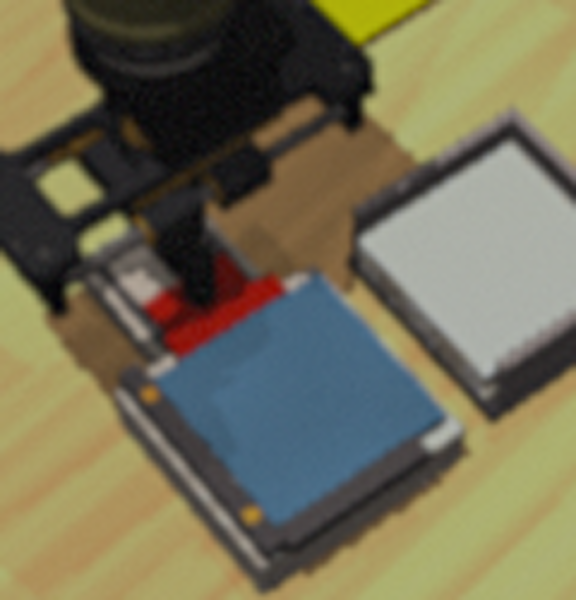

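The tile is hard against the side guide: the fingers stopped at 472.6 mm and the push rose to 6.5 N, so the jaw holds the tile with roughly 4.5 N. Backing off and checking.

Request:
play_rows --translation '[[1,0,0],[2,0,0],[3,0,0],[4,0,0],[4,0,0],[2,-10,0],[0,-20,0],[0,-25,0],[0,-25,0],[0,-25,0]]' --turn '[[0,0,0],[0,0,0],[0,0,0],[0,0,0],[0,0,0],[0,0,0],[0,0,0],[0,0,0],[0,0,0],[0,0,0]]' --fingers '[-1,-1,-1,-1,-1,-1,-1,-1,-1,-1]'

```text
time: 23.4
position: [0.4579, -0.0652, 0.1502]
tool_rot: [-0.144, -2.153, 2.154]
ft_force: [0.8, -0.0, 0.3]
grip_width: 0.005
```

Request:
play_rows --translation '[[0,-15,0],[0,-15,0],[0,-15,0],[0,-15,0],[0,-15,0],[0,-5,0],[0,0,0],[0,0,0],[0,0,0],[0,0,0]]' --turn '[[0,0,0],[0,0,0],[0,0,0],[0,0,0],[0,0,0],[0,0,0],[0,0,0],[0,0,0],[0,0,0],[0,0,0]]' --fingers '[-1,-1,-1,-1,-1,-1,-1,-1,-1,-1]'

```text
time: 24.23
position: [0.4572, -0.0653, 0.2272]
tool_rot: [-0.141, -2.153, 2.152]
ft_force: [0.2, 0.4, -0.6]
grip_width: 0.005
```

Run:
```python
from h import *
import pickle
s=show()
i=ctrl.camera_info("wrist");pickle.dump(i,open("w11.pkl","wb"))
im=ctrl.get_image("wrist");cv2.imwrite("pics/wrist11.png",im)
im=ctrl.get_image("scene");cv2.imwrite("pics/scene11.png",cv2.resize(im[160:285,205:350],None,fx=4.8,fy=4.8,interpolation=cv2.INTER_CUBIC))
```

```text
t 24.23 p [457.2 -65.3 227.2] F [ 0.23  0.39 -0.57] M [ 0.04 -0.01 -0.08] gw 0.005
[[-9.913e-01 -1.700e-03 -1.318e-01]
 [ 1.318e-01  3.000e-04 -9.913e-01]
 [ 1.700e-03 -1.000e+00 -1.000e-04]] q [ 0.57 -0.07 -0.46  1.87 -0.03  1.34 -1.58]
```

View pics/wrist11.png

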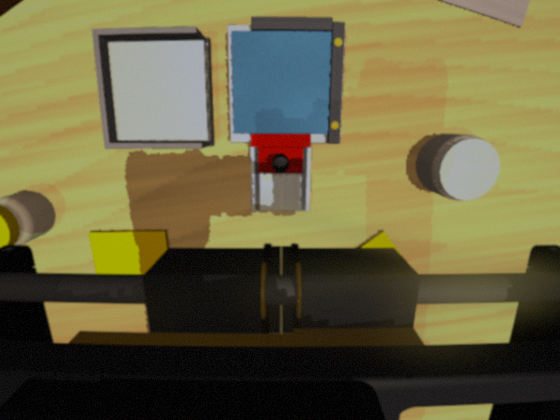

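View pics/scene11.png

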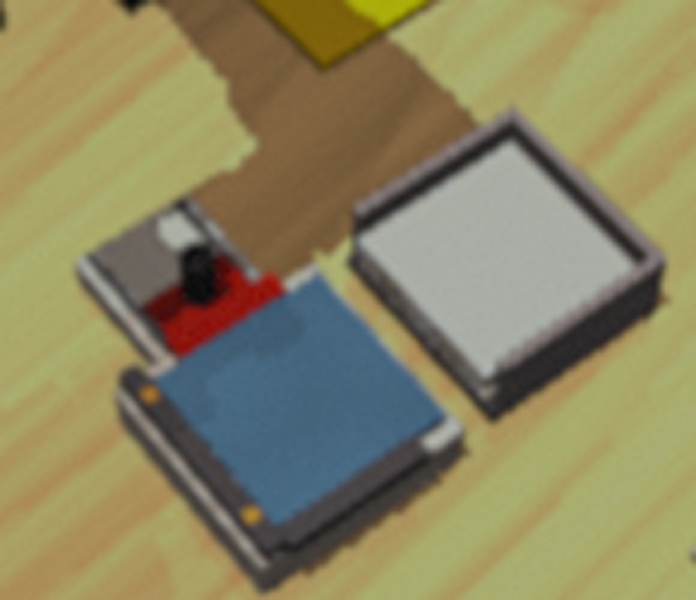

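Run:
```python
from h import *
import pickle;W=pickle.load(open("w11.pkl","rb"))
im=cv2.imread("pics/wrist11.png");x0,y0=90,10
c=im[y0:185,x0:355];cv2.imwrite("pics/w11c.png",cv2.convertScaleAbs(cv2.resize(c,None,fx=3,fy=3.4,interpolation=cv2.INTER_CUBIC),alpha=1.4))
h=cv2.cvtColor(cv2.resize(im[10:160,220:345],None,fx=6,fy=6,interpolation=cv2.INTER_CUBIC),cv2.COLOR_BGR2HSV);m=cv2.inRange(h,(95,90,40),(120,255,255))
k=max(cv2.findContours(m,0,1)[0],key=cv2.contourArea);ap=cv2.approxPolyDP(k,30,True)[:,0]
P=[jig(plane(W,220+(a+.5)/6-.5,10+(b+.5)/6-.5,.040))*1000 for a,b in ap];print(np.round(P,1),np.mean(P,0))
rk=cv2.minAreaRect(np.array([p[:2] for p in P],np.float32));print(rk)
```

```text
[[-48.6  55.5  40. ]
 [-49.3 -42.   40. ]
 [ 48.9 -43.2  40. ]
 [ 49.8  56.   40. ]] [ 0.19908871  6.58388411 40.        ]
((0.15844345092773438, 6.837074279785156), (99.12686920166016, 98.44940948486328), 89.49392700195312)
```

View pics/w11c.png

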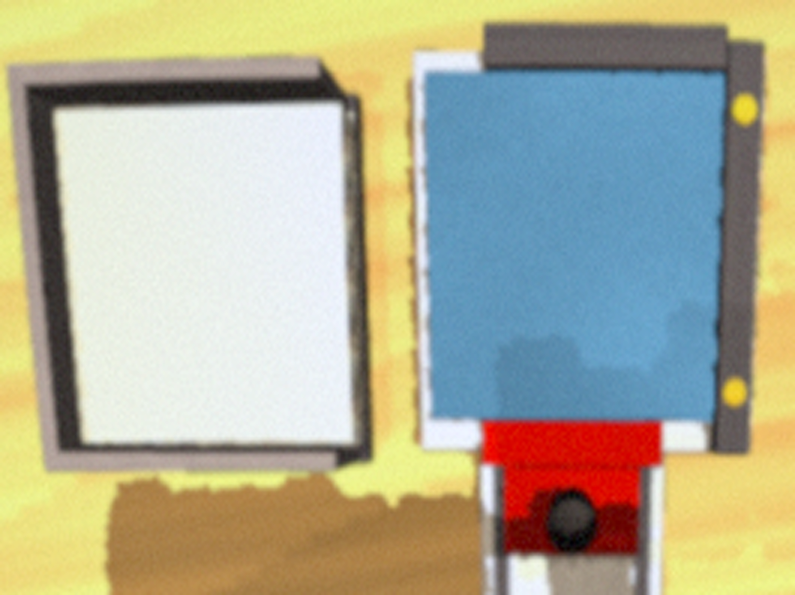

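The tile centre measures jig (0.2, 6.6) mm, square within about 0.5°. It touches the fence and side guide, the jaw face is on it, and the white stack is inside the rack. Handing in.

Run:
```python
from bench import ctrl
print(ctrl.close_job())
```

```text
the job is handed in; nothing more can be done
None
```

I slid the blue tile off the stack and across onto the jig until it met the end fence. Then I pushed the jaw post until the tile stopped against the side guide, backed the arm clear and handed in at about 24 s of the 72 s allowed. The hand-in gave no verdict.

- **Seating:** the last wrist picture puts the tile centre at jig x +0.2 mm and y +6.6 mm, against a target of 0 and +6, and square to about 0.5°. The calibration is only good to about 2 mm.
- **Flatness:** while pressing, the fingertips read 2.0 mm lower on the bed than on the stack, which is the expected step.
- **Forces:** end-of-move readings peaked at about 8 N on the tile. The push on the jaw reached 6.5 N, about 4.5 N on the tile after the jaw's friction. I read forces only between moves, so short peaks in between were not seen.
- **White tiles:** the top one showed no visible shift in the pictures. I did not measure its position after the slide, and the two below it were never in view on their own.
- **Bystanders:** the arm stayed well away from them and the pictures showed nothing disturbed, but I did not measure each one.
- **Slip:** the fingers slipped back about 1.5 mm on the tile during the drag, then a few more mm once it met the fence. Neither affected the final position.

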